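# Tighten the laser lens retaining ring with a two-pin spanner

## Task

Take the two-pin spanner from its plywood stand, set its pins into the two holes of the lens retaining ring in the vice, and screw the ring clockwise until it is fully home. Use a light hand: press only gently while feeling for the holes, do not force the ring once it has stopped, and leave the glass and everything else on the bench alone. Then stand the spanner back upright in its stand and let go.

Things in the scene. Friction and masses are not known exactly. Their poses are not given: they have to be found in the camera images.
- spanner: Two-pin face spanner, 0.2 kg, upright. Origin midway between the pin tips, z up, x along the line of the pins (half a turn about z: same tool). Steel pins: 5 mm diameter, ball tips, at x = +-31.5 mm, z 0 to 22 mm. Steel cross-plate 80 x 20 mm, z 22 to 29. Black handle with flats, 26 mm along x by 22 mm along y, z 29 to 85 mm; grip across y.
- stand: Fixed plywood stand, foot 130 x 66 mm, 34 mm high. Origin: centre of its underside, z up, x along the line of its two 10 mm pin holes at x = +-31.5 mm, 25 mm deep from the top. The spanner stands with its pins in them, cross-plate resting on the top, its origin then 12 mm above the stand's origin.
- vise: Fixed grey drill-press vice, its screw handle towards its -x, jaws 68 mm high. It grips the black round lens cell (upright, 84 mm outside, 76 mm bore, rim 100 mm above the bench). Origin on the bench below the cell's axis, z up. Vice, cell and ring together count as this body.
- ring_face (a point): On the cell's axis, level with the top of the bare-aluminium retaining ring (76 mm outside, 50 mm inside) in the bore, 10 mm below the rim, 90 mm above the bench. Axes as the vice's; does not turn with the ring. The ring has two blind holes, 8 mm diameter, 6 mm deep, opposite each other, 31.5 mm from the axis.
- ring (a joint): Turn of the ring, rad, growing as it is screwed in clockwise from above; starts at 0.1 to 0.5, home on its rigid stop at 0.9. Stiff: 0.3 N m (5 N a pin), stays where left, does not sink. Where the holes are is not measured: their line stands 0.3 - value + u rad counter-clockwise from the vice's x, u unknown, -0.35 to 0.35. Find it by sight, or turn the lightly pressed pins till they drop in.
- lens: Domed amber glass lens inside the ring, 72 mm wide, its top 5 mm below the ring's face; origin on the axis at its underside. Must not be touched.
- spare_ring: Spare plain ring lying on the bench, 76 mm wide, 8 mm high; origin at the centre of its underside. Leave alone.
- lens_cap: Black round lens cap on the bench, 88 mm wide, 14 mm high; origin at the centre of its underside. Leave alone.
- tissue_box: Cardboard box, 75 x 120 x 50 mm; origin at the centre of its underside. Leave alone.
- mouse: White computer mouse, 105 x 60 x 32 mm; origin at the centre of its underside. Leave alone.
- mug: White mug, 82 mm wide, 95 mm high; origin at the centre of its underside. Leave alone.
- cleaner: White bottle with black cap, 60 mm wide, 150 mm high; origin at the centre of its underside. Leave alone.
- driver: Screwdriver with a black handle, about 200 mm long, lying on the bench with its blade towards its +x. Leave alone.
- tape: Roll of tape lying flat, 100 mm wide, 45 mm high; origin at the centre of its underside. Leave alone.
There are look-alikes about, which are no part of the job. What is meant by the spanner is not green or pink, and is the smaller of those in its own colour.

How it is judged (in metres and radians):
On the way, in this order (a step that is already met when the one before it is completed fails the run):
1. the spanner, upright, has both pins at least 3.5 mm deep in the ring's holes, the ring not yet home (z of spanner in the frame of ring_face below -0.0035 m and horizontal distance between spanner and ring_face below 0.004 m and angle between spanner's own z axis and vertical below 0.1 rad and value of joint ring below 0.8 rad), for 0.1 s.
2. the ring is turned home with the spanner's pins still in its holes (value of joint ring above 0.88 rad and z of spanner in the frame of ring_face below -0.002 m and horizontal distance between spanner and ring_face below 0.005 m), for 0.1 s.
At the end, for the whole second after the job is handed in: The ring is home (joint above 0.875 of 0.9 rad), and the spanner stands upright (within 0.06 rad) and still in its stand with both pins in the stand's holes: its origin within 6 mm of the stand's axis and 9 to 15 mm above the stand's origin (value of joint ring above 0.875 rad and horizontal distance between spanner and stand below 0.006 m and z of spanner in the frame of stand between 0.009 and 0.015 m and angle between spanner's own z axis and vertical below 0.06 rad and linear speed of spanner below 0.02 m/s); the robot touches nothing.
It fails at once if the spanner bears on the ring, cell or vice with more than 60 N (contact force between spanner and vise above 60 N).
It fails at once if the glass is touched (contact force between anything else and lens above 0.5 N).
It fails at once if the fingers or arm push on the vice, the lens cell or the ring (contact force between any of the fingers, the arm and vise above 5 N).
It fails at once if another thing on the bench is moved by more than 20 mm (distance of any of spare_ring, lens_cap, tissue_box, mouse, mug, cleaner, driver, tape from where it was at the start of the episode above 0.02 m).
It also fails if it takes over 72 s, if anything falls off the work surface, if the arm or the gripper's body presses on something with over 40 N, if the wrist force passes 120 N, or if a joint passes its speed limit or range.

## Robot

A 6-joint arm with a two-finger parallel gripper is mounted at the origin on the work surface. World frame = base frame: x ahead of the robot, y to its left, z up, the work surface at z = 0. Lengths are in m, angles in degrees, forces in N, time in s.
With the tool pointing down it reaches from about 0.35 to 0.775 m from the base axis. Payload 7.3 kg.
Tool frame: the origin (TCP) lies at the very end of the fingers, on their centre line; the grasp point (between the pads) lies 19 mm behind it; z points along the fingers, x is the direction in which the jaws open and shut, and the axes are right-handed (so a half turn about z gives the same grasp; the last joint's range is limited). The gripper opens to 92 mm and grips with 3 to 60 N. Pads are 19 mm wide; open, the fingers measure 130 mm over their backs; the gripper's body (75 mm by 190 mm) begins 47 mm behind the grasp point.
Start: joints at [63.77, 19.595, 87.324, -0, 73.075, -8.365], TCP at [0.161, 0.5, 0.227] pointing down, gripper open.
Joint ranges: [-145.02, 145.02], [-44.19, 115.74], [2.07, 154.8], [-57.11, 237.11], [16.16, 152.29], [-177.93, 177.93]. Speed limits (degrees/s): [147.25, 147.25, 180, 180, 180, 180].

## Interface

Orientations are given as a 3x3 rotation matrix whose columns are the frame's x, y, z axes.
In Python, from rig import env gives the robot as it stands. The module is installed in compiled form; this text tells all that it offers. Calls block until the motion is done:
- env.goto(position, orientation): joint-space move of the TCP to a pose.
- env.movel(position, vel=0.15, ori=None): straight line of the TCP; ori=None keeps the orientation; vel is the mean speed in m/s.
- env.movej(angles): joint-space move.
- env.gripper_to(opening, force=None): finger opening in m; force is the grip in N (None keeps the last); returns when the fingers have stopped.
- env.pause(seconds).
- env.inverse_kinematics(position, orientation): joint angles nearest the present ones, or None.
- env.read_camera(name): name is "side" or "top"; returns the picture (384x512x3 uint8, red, green, blue); there is no depth.
- env.camera_params(name): a dict with "K" (3x3 intrinsics, pixels), "dist" ([k1, k2, p1, p2, k3] as OpenCV has them; the pictures are not rectified), "rvec" (rotation vector, rad) and "tvec" (3), from world to camera coordinates, as OpenCV has them. Camera axes: x right, y down, z forward; pixel columns grow to the right and rows downward; lengths in m; the calibration is good to about 2 mm. A picture is of the moment at which its call begins. camera_params takes no time and is no camera call.
A pose or a line that the arm cannot do raises env.PlanningError and nothing moves.
- env.finish_job(): hands the job in, once; it reports no verdict.
Readings, each from a call of its own:
- env.get_t(): time.
- env.get_joints(): joint angles.
- env.get_dq(): joint speeds.
- env.get_joint_torque(): joint torques, N m.
- env.get_tcp_pos(): TCP position.
- env.get_orientation(): TCP orientation.
- env.get_contact_force(): force on the tool from outside, world axes, zero at the start.
- env.get_ft_torque(): the same for the moment, N m.
- env.get_finger_gap(): finger opening in m.
Only numpy, scipy, OpenCV 4.12 (cv2) and the standard library are available. Lean on these libraries where they do the work, as an engineer would, in place of code of your own. Each camera call takes 0.05 s, during which the arm holds its last target.

## Working session

There is one attempt and no reset: what is moved stays moved. The work goes in short steps, each a Python script; the robot and the scene stay as the last script left them, time stands still between calls to the robot, and variables do not carry over. Pictures are saved under pics/ and viewed, and the job is handed in when it is done.

```bash
mkdir -p pics
python3 - <<'E'
from rig import env
import cv2
for n in ("top","side"):
    im=env.read_camera(n); cv2.imwrite(f"pics/{n}0.png",im[:,:,::-1])
    p=env.camera_params(n); print(n,p)
print(env.get_t(),env.get_tcp_pos(),env.get_orientation())
E
```

```text
top {'K': array([[350.25570907,   0.        , 251.69032976],
       [  0.        , 350.25570907, 192.96309453],
       [  0.        ,   0.        ,   1.        ]]), 'dist': array([-0.08464007,  0.        ,  0.        ,  0.        ,  0.        ]), 'rvec': array([ 2.13971552, -2.09134236,  0.1913169 ]), 'tvec': array([0.00561768, 0.58878558, 1.0632472 ])}
side {'K': array([[394.79636229,   0.        , 253.38218087],
       [  0.        , 394.79636229, 193.89189447],
       [  0.        ,   0.        ,   1.        ]]), 'dist': array([0.01771658, 0.        , 0.        , 0.        , 0.        ]), 'rvec': array([ 2.263342  , -0.19434865,  0.08197363]), 'tvec': array([-0.57933402,  0.15366167,  0.97994617])}
0.1 [0.16090891 0.49938336 0.22612656] [[ 3.06839673e-01  9.51761038e-01 -5.84784946e-04]
 [ 9.51760332e-01 -3.06840168e-01 -1.17556126e-03]
 [-1.29828891e-03 -1.95866282e-04 -9.99999138e-01]]
```

View pics/top0.png

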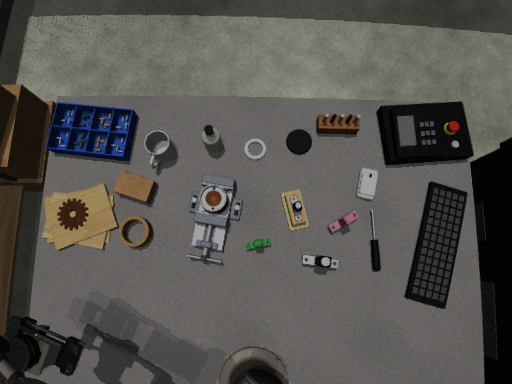

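View pics/side0.png

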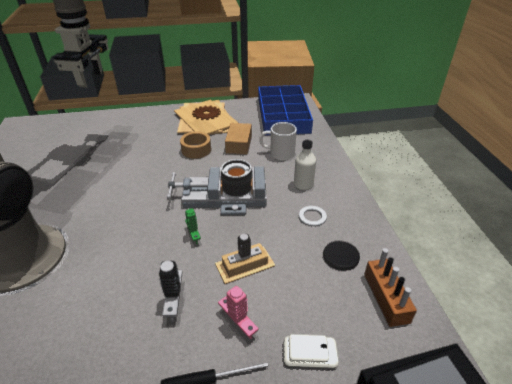

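Spanner candidates in the top view: green (258,244), pink (343,222), steel/black on the bench (320,262), and steel/black in the plywood stand (295,210). The one in the stand fits: it isn't green or pink, and it is the smaller of the two steel/black ones. I'll confirm that in enlarged crops.

Run:
```python
import cv2,numpy as np
t=cv2.imread("pics/top0.png");s=cv2.imread("pics/side0.png")
def c(im,x,y,w,h,k,n): cv2.imwrite(n,cv2.resize(im[y:y+h,x:x+w],None,fx=k,fy=k,interpolation=cv2.INTER_CUBIC))
c(t,270,180,80,95,6,"pics/t_sp.png")
c(t,180,170,70,60,10,"pics/t_vi.png")
c(s,150,225,140,100,5,"pics/s_sp.png")
c(s,165,150,110,70,7,"pics/s_vi.png")
```

```text
(no output)
```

View pics/t_sp.png

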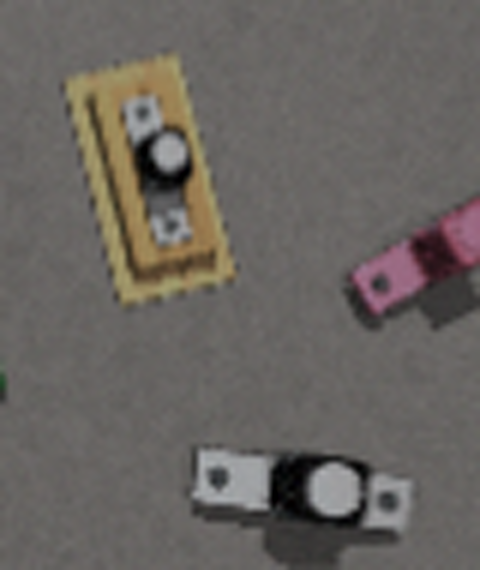

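View pics/t_vi.png

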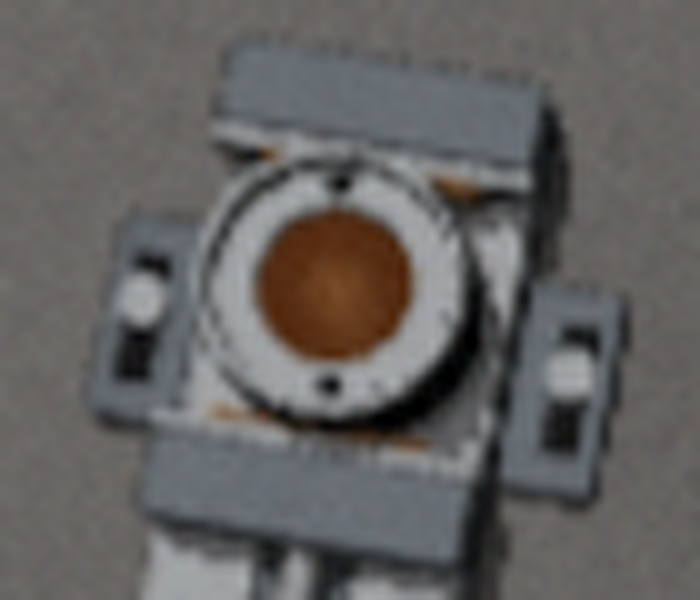

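View pics/s_sp.png

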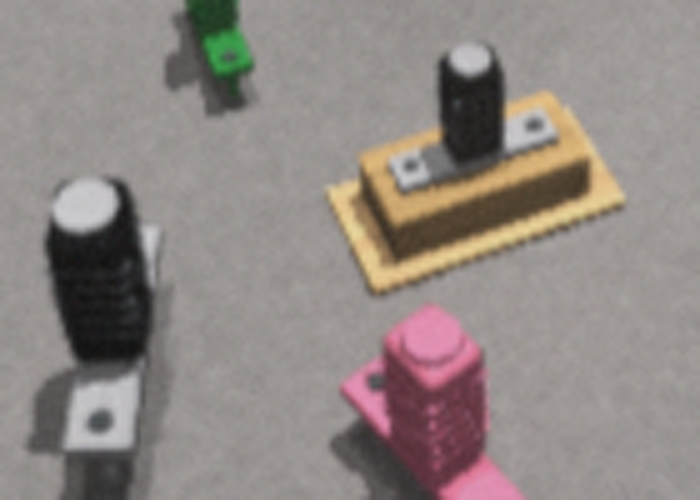

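View pics/s_vi.png

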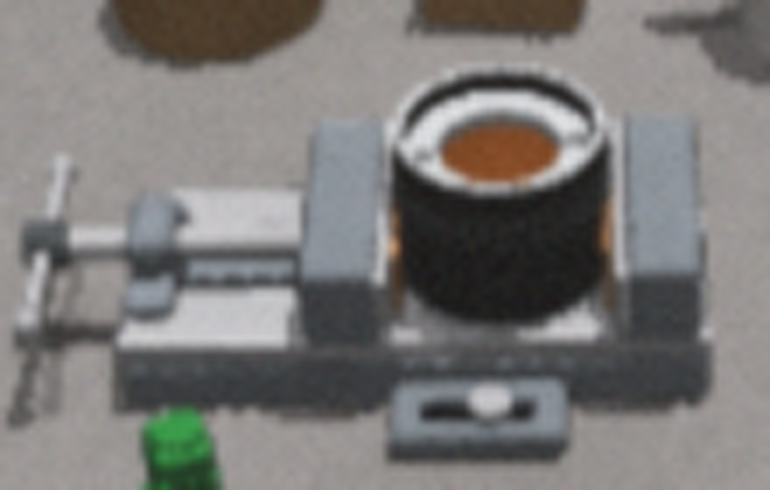

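The crops confirm it: the smaller steel/black spanner stands in the plywood stand, with its plate holes at top-crop (143,113) and (172,226). The ring holes show at top-crop (339,183) and (329,386), and at side-crop (423,154) and (578,138). Next I triangulate.

```bash
cat > h.py <<'E'
from rig import env
import cv2,numpy as np
P={n:env.camera_params(n) for n in("top","side")}
def uncrop(c,off,k): return (np.array(c,float)+.5)/k-.5+np.array(off)
def ray(n,uv):
    p=P[n];u=cv2.undistortPoints(np.array([[uv]],float),p["K"],p["dist"])[0,0]
    R=cv2.Rodrigues(p["rvec"])[0];d=R.T@np.array([u[0],u[1],1]);o=-R.T@p["tvec"];return o,d/np.linalg.norm(d)
def atz(n,uv,z):
    o,d=ray(n,uv);return o+d*(z-o[2])/d[2]
def tri(a,b):
    A=np.zeros((3,3));v=np.zeros(3)
    for n,uv in(("top",a),("side",b)):
        o,d=ray(n,uv);M=np.eye(3)-np.outer(d,d);A+=M;v+=M@o
    return np.linalg.solve(A,v)
def proj(n,X):
    p=P[n];return cv2.projectPoints(np.atleast_2d(np.array(X,float)),p["rvec"],p["tvec"],p["K"],p["dist"])[0][:,0]
def crop(im,x,y,w,h,k,n): cv2.imwrite(n,cv2.resize(im[y:y+h,x:x+w,::-1],None,fx=k,fy=k,interpolation=cv2.INTER_CUBIC))
E
python3 - <<'E'
from h import *
np.set_printoptions(precision=4,suppress=True)
def pair(na,tA,tB,sA,sB,z):
    for nm,a,s in(("A",tA,sA),("B",tB,sB)):
        print(na,nm,tri(a,s),atz("top",a,z)[:2],atz("side",s,z)[:2])
    for nm,A,B in(("top",tA,tB),("side",sA,sB)):
        a=atz(nm,A,z);b=atz(nm,B,z);d=a-b;print(nm,"mid",(a+b)/2,"len",np.linalg.norm(d),"ang",np.degrees(np.arctan2(d[1],d[0])))
T=lambda c:uncrop(c,(270,180),6);S=lambda c:uncrop(c,(150,225),5)
pair("sp",T((143,113)),T((172,226)),S((534,125)),S((411,164)),.041)
T=lambda c:uncrop(c,(180,170),10);S=lambda c:uncrop(c,(165,150),7)
pair("ring",T((339,183)),T((329,386)),S((578,138)),S((423,154)),.090)
# vise axis from jaw faces in top view
for a,b in(((215,130),(530,188)),((230,120),(530,165)),((150,515),(455,565)),((240,40),(545,90))):
    d=atz("top",T(b),.068)-atz("top",T(a),.068);print(np.degrees(np.arctan2(d[1],d[0]))+90)
print("cell rim", atz("top",T((332,288)),.1))
# handle top
print("handle", atz("top",uncrop((168,153),(270,180),6),.097),atz("side",uncrop((469,59),(150,225),5),.097))
E
```

```text
sp A [ 0.5761 -0.1162  0.0396] [ 0.5765 -0.116 ] [ 0.5752 -0.1176]
sp B [ 0.5151 -0.1316  0.0413] [ 0.5156 -0.1316] [ 0.5147 -0.1314]
top mid [ 0.5461 -0.1238  0.041 ] len 0.06289527278021974 ang 14.37134140435078
side mid [ 0.5449 -0.1245  0.041 ] len 0.062067949192575994 ang 12.873448862126834
ring A [0.595  0.1382 0.0887] [0.5956 0.1381] [0.5938 0.1363]
ring B [0.532  0.1386 0.0885] [0.5317 0.1384] [0.5319 0.1366]
top mid [0.5637 0.1383 0.09  ] len 0.06392186040369162 ang -0.23100804711242623
side mid [0.5628 0.1365 0.09  ] len 0.0619072174675869 ang -0.2656254446144395
-9.371552523772507
-7.462838712810992
-7.867081397097252
-8.32840647859453
cell rim [0.5606 0.1376 0.1   ]
handle [ 0.546  -0.1228  0.097 ] [ 0.5445 -0.1229  0.097 ]
```

```bash
cat >> h.py <<'E'
def ori(deg):
    c,s=np.cos(np.radians(deg)),np.sin(np.radians(deg));return np.array([[c,s,0],[s,-c,0],[0,0,-1.]])
E
python3 - <<'E'
from h import *
np.set_printoptions(precision=4,suppress=True)
T=lambda c:uncrop(c,(270,180),6)
for z,a,b in((.01,(68,78),(122,303)),(.01,(180,55),(235,275))):
    d=atz("top",T(a),z)-atz("top",T(b),z);print(np.degrees(np.arctan2(d[1],d[0])))
print("pink top",tri((348,217),(236,293)),"pink near end",atz("top",(330,229),.03))
O=ori(104)
for p,o in(((.5455,-.124,.052),104),((.5635,.1375,.129),90),((.5635,.1375,.129),40)):
    print(env.inverse_kinematics(np.array(p),ori(o)))
try:
    env.gripper_to(.05)
    env.goto([.5455,-.124,.20],O); print(env.get_joints(),env.get_t())
except env.PlanningError as e: print(e)
print(env.get_tcp_pos(),env.get_contact_force(),env.get_ft_torque())
im=env.read_camera("side");cv2.imwrite("pics/s1.png",im[:,:,::-1])
E
```

```text
13.791928688253023
13.778308642027925
pink top [ 0.5094 -0.2757  0.1031] pink near end [ 0.481  -0.2355  0.03  ]
[ -20.656    34.2236   93.9933   -0.       51.7831 -124.656 ]
[  6.144   30.4762  86.22    -0.      63.3038 -83.856 ]
[  6.144   30.4762  86.22    -0.      63.3038 -33.856 ]
[ -20.5844   24.4339   84.2422    0.0122   71.3193 -124.6421] 3.5333
[ 0.5456 -0.1232  0.2001] [ 0.8425  0.1461 -0.3767] [ 0.0449 -0.0333 -0.0653]
```

View pics/s1.png

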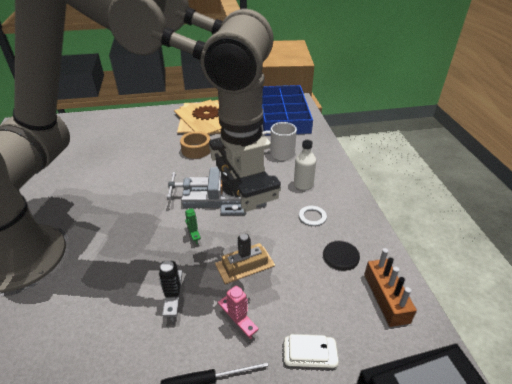

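The arm hovers over the stand with clear room around the pink spanner. I'll descend and grasp.

Run:
```python
from h import *
np.set_printoptions(precision=4,suppress=True)
env.pause(.2);print(env.get_tcp_pos(),env.get_contact_force())
env.movel([.5455,-.124,.052],vel=.1);print(env.get_tcp_pos(),env.get_contact_force())
env.gripper_to(.015,force=35);env.pause(.2)
print(env.get_finger_gap(),env.get_tcp_pos(),env.get_contact_force(),env.get_ft_torque(),env.get_t())
im=env.read_camera("side");crop(im,180,190,120,100,6,"pics/s2.png")
```

```text
[ 0.5456 -0.1236  0.2   ] [-0.8827 -0.6675  0.4524]
[ 0.5459 -0.1241  0.0526] [-0.2296  0.7371 -1.0995]
0.021716099627137633 [ 0.5456 -0.1241  0.0521] [-0.0219 -0.0252  0.4456] [-0.0463  0.0047  0.0418] 6.1833
```

View pics/s2.png

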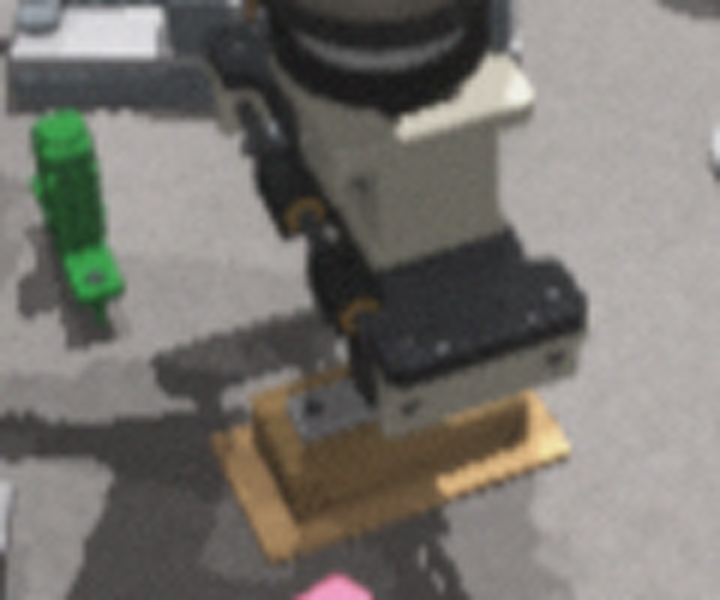

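Run:
```python
from h import *
np.set_printoptions(precision=4,suppress=True)
env.movel([.5456,-.1241,.19],vel=.12)
env.goto([.5633,.1374,.19],ori(89.8)) 
env.movel([.5633,.1374,.148],vel=.1);env.pause(.3)
print(env.get_tcp_pos(),env.get_orientation()[:,0],env.get_contact_force(),env.get_ft_torque(),env.get_t())
im=env.read_camera("side");crop(im,170,120,110,90,7,"pics/s3.png")
im=env.read_camera("top");crop(im,180,160,80,70,9,"pics/t3.png")
```

```text
[0.5636 0.1375 0.1486] [0.0034 1.     0.0001] [-0.6189 -0.6196 -0.9156] [ 0.0889 -0.0186 -0.0206] 9.425
```

View pics/s3.png

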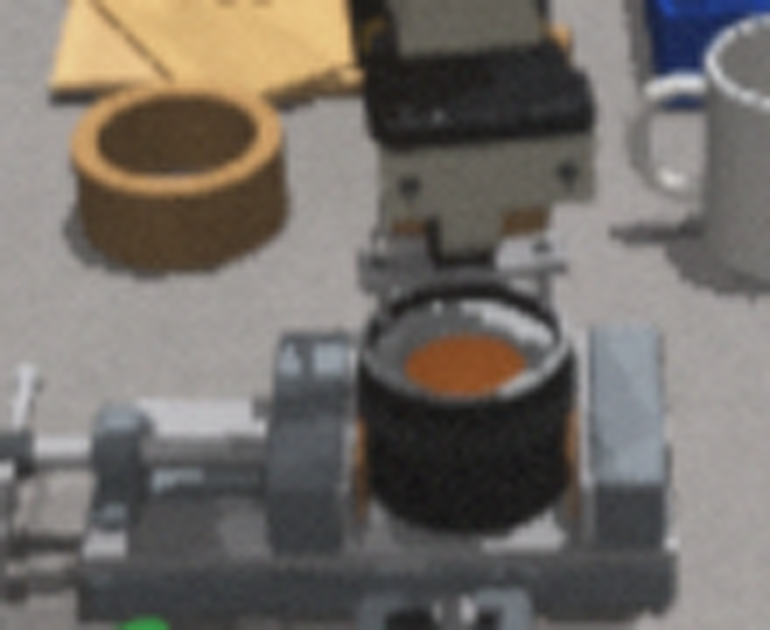

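View pics/t3.png

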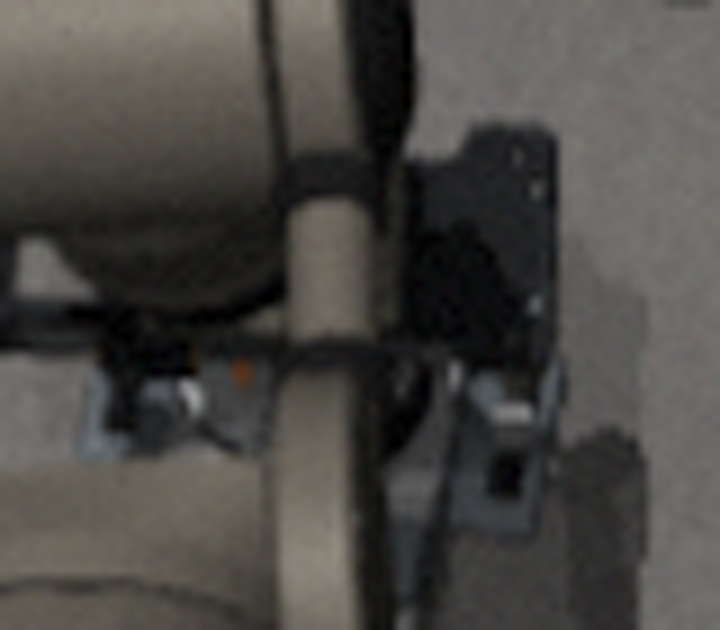

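Top view is blocked by the arm. The side view shows the pins over the cell, with the plate level at crop row ~265. I'll feel downward gently.

Run:
```python
from h import *
np.set_printoptions(precision=4,suppress=True)
p=np.array([.5633,.1374,.133]);env.movel(p,vel=.05);env.pause(.2)
f0=env.get_contact_force();t0=env.get_ft_torque();print(f0,t0,env.get_tcp_pos())
z=.133
while z>.1255:
    z-=.0005;p[2]=z;env.movel(p,vel=.02);env.pause(.05)
    f=env.get_contact_force()-f0
    print(round(z,4),env.get_tcp_pos(),f,env.get_ft_torque()-t0)
    if np.linalg.norm(f)>6: break
print(env.get_t())
im=env.read_camera("side");crop(im,170,120,110,90,7,"pics/s4.png")
```

```text
[ 0.0286 -0.0559 -2.4073] [ 0.0486 -0.0086  0.0727] [0.5635 0.1374 0.1332]
0.1325 [0.5633 0.1374 0.1326] [0.1128 0.0155 0.6902] [-0.0041  0.0308 -0.0688]
0.132 [0.5633 0.1374 0.132 ] [-0.0244  0.3633  0.6864] [-0.0394  0.033  -0.0677]
0.1315 [0.5633 0.1374 0.1315] [0.0948 0.0549 1.4326] [-0.0269  0.0208 -0.0747]
0.131 [0.5633 0.1374 0.131 ] [-0.1289  0.4574 -0.286 ] [-0.041  -0.0042 -0.0517]
0.1305 [0.5633 0.1374 0.1305] [-0.1419  0.7428  1.3341] [ 0.0102  0.0074 -0.0175]
0.13 [0.5632 0.1374 0.13  ] [0.905  0.5834 0.2631] [-0.0346  0.0754 -0.0897]
0.1295 [0.5633 0.1374 0.1295] [-0.5875  0.6991  0.2903] [-0.0411  0.0489 -0.0634]
0.129 [0.5633 0.1374 0.129 ] [-0.1691  0.022   0.0017] [-0.0191 -0.009  -0.0867]
0.1285 [0.5633 0.1374 0.1285] [0.2348 0.2033 0.2389] [-0.0438  0.0395 -0.0941]
0.128 [0.5633 0.1374 0.128 ] [ 0.119  -0.2839 -0.2559] [-0.0027  0.0309 -0.0704]
0.1275 [0.5633 0.1374 0.1275] [-0.1571 -0.5667  1.2464] [ 0.0019  0.0109 -0.1042]
0.127 [0.5633 0.1374 0.127 ] [ 0.3253 -0.928   1.0088] [-0.041   0.0116 -0.0579]
0.1265 [0.5633 0.1374 0.1265] [ 0.2513 -0.4512  0.187 ] [ 0.0124 -0.0248 -0.0683]
0.126 [0.5633 0.1374 0.126 ] [0.129  0.5432 1.1451] [-0.0351  0.0318 -0.0822]
0.1255 [0.5633 0.1374 0.1255] [-0.6554 -0.2953  0.0984] [-0.0085  0.0399  0.0004]
14.675
```

View pics/s4.png

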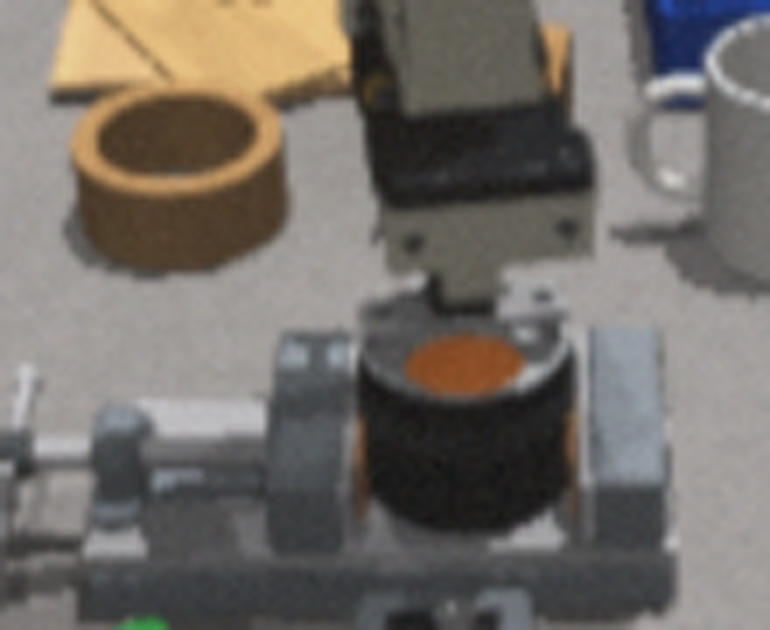

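No contact at the ring-face height (TCP 0.130) and the pins are ~4.5 mm below it, so they appear to have dropped in. I'll feel for the floor to verify.

Run:
```python
from h import *
np.set_printoptions(precision=4,suppress=True)
p=np.array([.5633,.1374,.1255])
f0=np.mean([env.get_contact_force() for _ in range(1)],0);z=.1255
while z>.1225:
    z-=.00025;p[2]=z;env.movel(p,vel=.02);env.pause(.05)
    f=env.get_contact_force()-f0
    print(round(z,5),env.get_tcp_pos(),f,env.get_ft_torque())
    if f[2]>4: break
# back off 0.7 mm from floor
p[2]=z+.0008;env.movel(p,vel=.02);env.pause(.1);print(env.get_tcp_pos(),env.get_contact_force(),env.get_t())
```

```text
0.12525 [0.5633 0.1374 0.1252] [ 0.7722  0.9317 -0.4188] [-0.0004  0.0303  0.0033]
0.125 [0.5633 0.1374 0.125 ] [ 0.3087  0.262  -0.1173] [ 0.0275 -0.0315  0.0179]
0.12475 [0.5633 0.1374 0.1247] [0.9395 0.8852 0.2125] [ 0.0253 -0.0109  0.0542]
0.1245 [0.5633 0.1374 0.1245] [ 0.9149  1.3042 -0.8102] [0.0427 0.0436 0.0146]
0.12425 [0.5633 0.1374 0.1243] [ 0.8301 -0.0255  0.3963] [ 0.0889 -0.0076 -0.0484]
0.124 [0.5633 0.1374 0.124 ] [ 0.5949  0.5518 -0.4598] [0.0083 0.0226 0.0048]
0.12375 [0.5633 0.1374 0.1239] [-0.678   1.2551  1.3746] [ 0.0098 -0.0069 -0.0107]
0.1235 [0.5634 0.1374 0.1237] [-0.8221  0.5521  2.6092] [ 0.0287  0.1146 -0.0147]
0.12325 [0.5634 0.1374 0.1235] [-1.0706  1.4355  5.8417] [ 0.0436  0.1885 -0.0437]
[0.5633 0.1374 0.1238] [-0.0415  0.2318 -0.1201] 17.775
```

The floor is at TCP ≈0.1239, exactly 6 mm below the face, so the pins are in the holes. Now I'll turn clockwise in small steps while watching the moment.

Run:
```python
from h import *
np.set_printoptions(precision=3,suppress=True)
p=np.array([.5633,.1374,.1247]);th=89.8
env.movel(p,vel=.02);env.pause(.1);m0=env.get_ft_torque();f0=env.get_contact_force()
for i in range(30):
    th-=2;env.goto(p,ori(th));env.pause(.05)
    o=env.get_orientation()[:,0];a=np.degrees(np.arctan2(o[1],o[0]))
    m=env.get_ft_torque()-m0;f=env.get_contact_force()-f0
    print(round(th,1),round(a,2),env.get_tcp_pos(),f,m,round(env.get_t(),2))
    if abs(m[2])>.6 or np.linalg.norm(f)>15: break
```

```text
87.8 87.85 [0.563 0.137 0.125] [ 0.397 -1.84  -1.019] [-0.389 -0.047  0.107] 18.43
85.8 85.87 [0.563 0.137 0.125] [-0.884 -6.105 -1.124] [-1.189  0.011  0.211] 18.73
83.8 83.87 [0.563 0.137 0.125] [-0.396 -5.24  -1.357] [-1.204  0.068  0.194] 19.02
81.8 81.87 [0.563 0.137 0.125] [-1.535 -6.463 -1.413] [-1.272  0.12   0.213] 19.32
79.8 79.87 [0.563 0.137 0.125] [-0.328 -5.646 -1.719] [-1.181  0.084  0.22 ] 19.62
77.8 77.87 [0.563 0.137 0.125] [-0.851 -6.137 -0.924] [-1.304  0.106  0.153] 19.93
75.8 75.86 [0.563 0.137 0.125] [-0.052 -6.096 -0.869] [-1.238  0.156  0.209] 20.23
73.8 73.87 [0.563 0.137 0.125] [-0.865 -7.344 -1.419] [-1.35   0.077  0.258] 20.52
71.8 71.87 [0.563 0.137 0.125] [-0.791 -6.669 -0.682] [-1.357  0.096  0.255] 20.82
69.8 69.87 [0.563 0.136 0.125] [-1.141 -6.965 -1.039] [-1.372  0.152  0.173] 21.12
67.8 67.87 [0.563 0.136 0.125] [-0.541 -6.745 -0.343] [-1.438  0.187  0.247] 21.43
65.8 65.87 [0.563 0.136 0.125] [-1.224 -7.076 -0.468] [-1.407  0.188  0.217] 21.73
63.8 63.86 [0.563 0.136 0.125] [-0.428 -7.772 -0.614] [-1.458  0.2    0.209] 22.02
61.8 61.87 [0.563 0.136 0.125] [-0.447 -7.063 -0.543] [-1.494  0.231  0.253] 22.32
59.8 59.87 [0.563 0.136 0.125] [-1.648 -6.609 -1.031] [-1.507  0.195  0.291] 22.62
57.8 57.87 [0.563 0.136 0.125] [-0.667 -6.632 -0.037] [-1.589  0.241  0.22 ] 22.93
55.8 55.87 [0.563 0.136 0.125] [-1.456 -7.546  0.35 ] [-1.609  0.226  0.265] 23.23
53.8 53.89 [0.563 0.136 0.125] [-0.556 -8.034  0.376] [-1.625  0.34   0.367] 23.52
51.8 51.97 [0.563 0.136 0.125] [-1.312 -7.605 -0.492] [-1.672  0.271  0.948] 23.82
```

The moment jumped from a steady ~0.25 to 0.95 N m at 52°, after about 34° of ring turn, which is the rigid stop. I'll hold briefly, ease off, lift clear and look.

Run:
```python
from h import *
np.set_printoptions(precision=4,suppress=True)
env.pause(.15);print(env.get_ft_torque(),env.get_contact_force(),env.get_tcp_pos())
p=np.array([.5633,.1374,.1247])
env.goto(p,ori(54.8));env.pause(.1);print(env.get_ft_torque(),env.get_contact_force(),env.get_tcp_pos())
env.movel([.5633,.1374,.135],vel=.03);print(env.get_contact_force())
env.movel([.5633,.1374,.19],vel=.1)
env.goto([.5456,-.1241,.19],ori(104));env.pause(.3)
print(env.get_tcp_pos(),env.get_t(),env.get_finger_gap())
im=env.read_camera("side");crop(im,165,140,125,140,5,"pics/s5.png")
im=env.read_camera("top");crop(im,180,170,70,60,10,"pics/t5.png")
```

```text
[-1.6213  0.348   0.9672] [-1.4821 -7.5235 -1.5556] [0.5629 0.1362 0.1246]
[-1.2127  0.3425  0.1738] [-1.3265 -6.0143 -1.1371] [0.5629 0.1368 0.1246]
[ 1.0835 -0.1629 -2.4764]
[ 0.5457 -0.1235  0.19  ] 27.025 0.022074020497628757
```

View pics/s5.png

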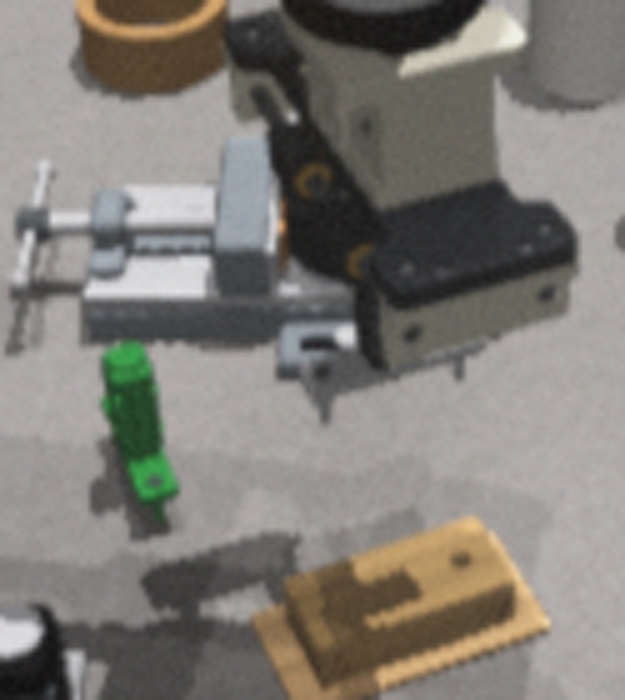

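View pics/t5.png

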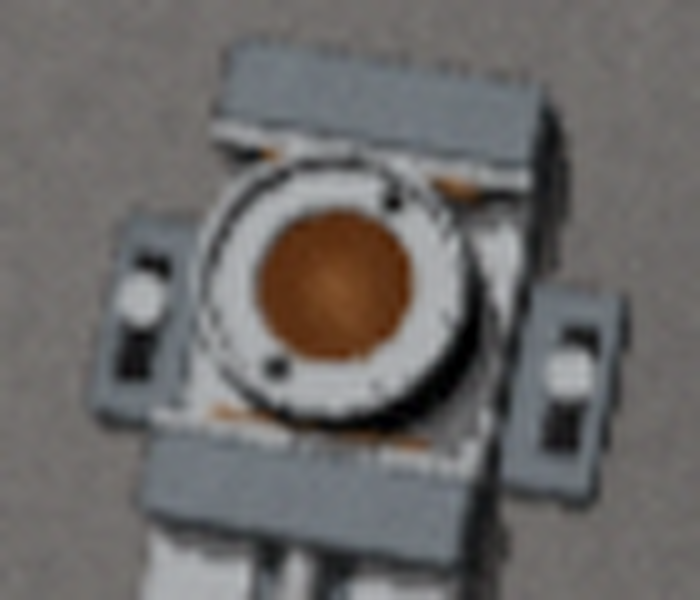

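The ring holes moved from near-vertical to (393,200)/(277,367), about 32° (0.56 rad) clockwise. The spanner hangs upright over the stand. I'll lower it back, watching the force.

Run:
```python
from h import *
np.set_printoptions(precision=4,suppress=True)
p=np.array([.5456,-.1241,.078]);env.movel(p,vel=.1);env.pause(.2)
f0=env.get_contact_force();print(f0,env.get_tcp_pos());z=.078
while z>.0515:
    z-=.001;p[2]=z;env.movel(p,vel=.04)
    f=env.get_contact_force()-f0
    if np.linalg.norm(f)>3: print(round(z,4),f,env.get_tcp_pos())
    if np.linalg.norm(f)>8: break
env.pause(.2);print(z,env.get_tcp_pos(),env.get_contact_force()-f0,env.get_t())
im=env.read_camera("side");crop(im,180,190,120,100,6,"pics/s6.png")
```

```text
[-0.4328  0.2774 -1.4338] [ 0.5459 -0.1242  0.0785]
0.051 [-1.777   0.6497  8.6686] [ 0.5458 -0.1242  0.0521]
0.050999999999999976 [ 0.5458 -0.1242  0.0521] [-0.6581  0.3443  9.1724] 35.5417
```

View pics/s6.png

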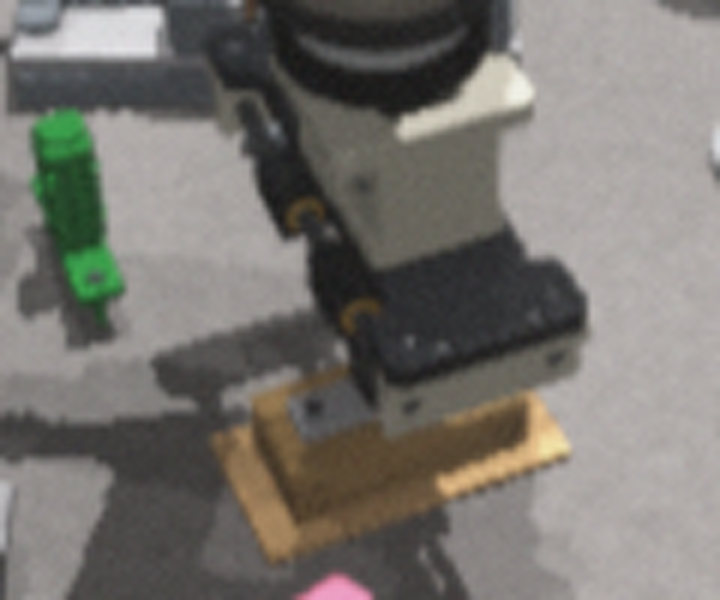

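The plate sits on the stand at TCP 0.052, the same height as at pickup. I'll relax, release and retreat.

Run:
```python
from h import *
np.set_printoptions(precision=4,suppress=True)
env.movel([.5456,-.1241,.052],vel=.02)
env.gripper_to(.045);env.pause(.1);print(env.get_finger_gap(),env.get_contact_force())
env.movel([.5456,-.1241,.2],vel=.1)
env.goto([.36,.0,.3],ori(104));env.pause(.3)
print(env.get_t(),env.get_tcp_pos())
im=env.read_camera("side");cv2.imwrite("pics/s7f.png",im[:,:,::-1]);crop(im,150,225,140,100,5,"pics/s7.png")
im=env.read_camera("top");cv2.imwrite("pics/t7.png",im[:,:,::-1]);crop(im,270,180,80,95,6,"pics/t7c.png")
```

```text
0.04490059736045753 [ 0.0008 -0.0576 -0.0576]
39.45 [ 0.3604 -0.0003  0.2995]
```

View pics/s7.png

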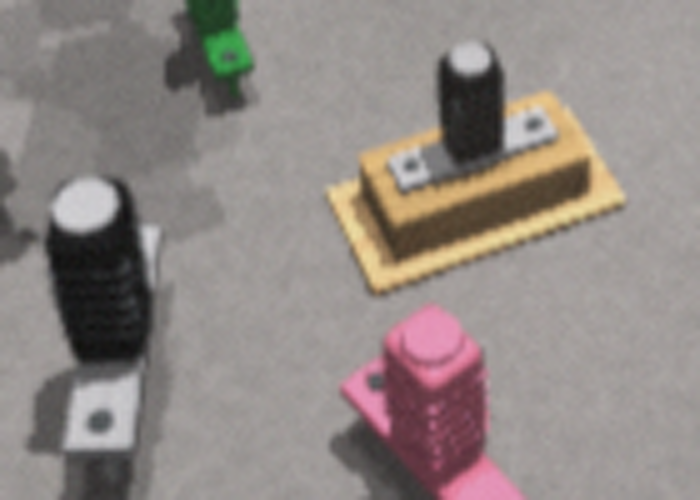

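View pics/t7.png

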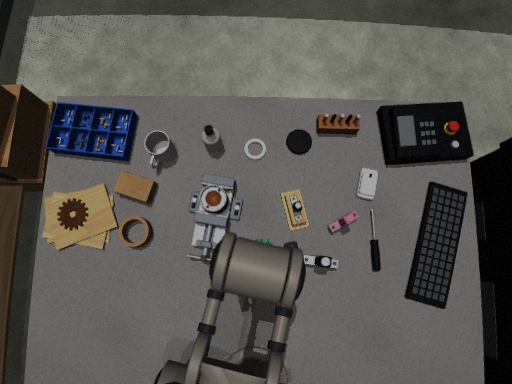

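View pics/t7c.png

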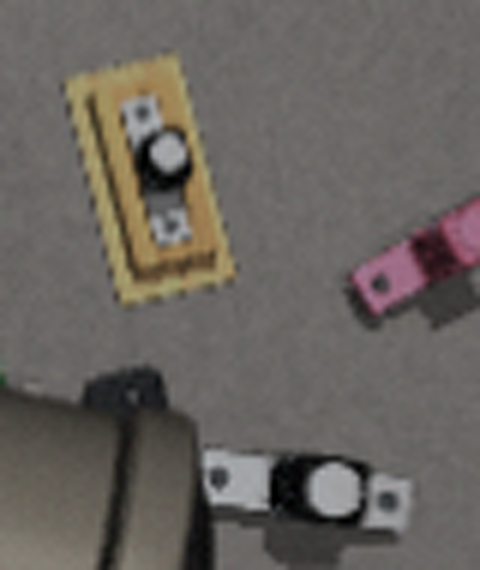

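The spanner stands at the same pixels as at the start, everything else is where it was, and the arm is clear at 0.3 m.

Run:
```python
from rig import env
print(env.get_contact_force(),env.get_t());env.finish_job()
```

```text
[-0.08627731  0.35979995 -0.11600947] 39.55
the job is handed in; nothing more can be done
```

The ring is screwed home and the spanner is back upright in its stand. I handed the job in at 39.6 s of the 72 s allowed; it gave no verdict.

- **Insertion:** I took the smaller steel/black spanner from the plywood stand. Its pins went into the ring holes on the first try, with no contact at the ring face. They touched the hole floor about 6 mm below the face, pressed with about 6 N.
- **Turning:** I turned clockwise at a steady 0.2–0.3 N m until the moment jumped to 0.95 N m, then stopped there. The pictures show the holes moved about 32° (0.56 rad). I read the home position from that rigid stop and the pictures, because the ring joint could not be read directly.
- **Return:** The spanner seated on the stand at the same TCP height as at pickup (0.052 m). After release, both cameras show it at its starting pixels. Nothing else looks moved in the overview, except where the arm hid the green spanner and the vice handle.
- **Imperfection:** I was about 1 mm off the ring's axis, so one pin took most of the load, with about 6–8 N of side force while turning. That is well under the 60 N limit.

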